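# Square a carton into the corner stop and confirm

### The job

Push the carton with the blue band along the bench, without gripping or lifting it, until it sits fully home in the steel corner stop: one long side flat against the long fence and one short end flat against the short fence. Then press the green button fully down to confirm and let it come back up. Do not press the red button, and leave everything else on the bench where it is.

Things in the scene. Friction and masses are not known exactly. Their poses are not given: they have to be found in the camera images.
- carton: Closed brown carton with a blue band, the one to push. 90 mm along its x, 120 mm along its y, 60 mm high, 0.25 to 0.5 kg, too wide for the gripper. Origin at the centre of its underside, z up. It slides on the bench (friction coefficient roughly 0.5 to 0.75).
- stop: Steel corner stop fixed to the bench, fences 35 mm high, 12 mm thick. Origin on the bench at the inner corner. Long fence: inner face x = 0, 270 mm along +y from the corner. Short fence: inner face y = 0, 130 mm along -x. The carton belongs in the quarter x < 0, y > 0, its x parallel to the stop's x (either way round). The stop's x points away from the robot, within 0.2 rad.
- home (a point): Fixed point on the bench where the centre of the carton's underside is when fully home: x = -45 mm, y = +60 mm in the stop's frame, same axes. Thin yellow lines (paint, not solid) on the flat bench mark the outline of the place.
- green_button (a joint): Travel of the green button, m: 0 up, 0.006 fully down (about 5 N); it springs back.
- green_button_top (a point): Centre of the top face of the green push button (36 mm across, top about 22 mm above the bench, pressed straight down), in a black housing 52 mm across and 12 mm high fixed to the bench.
- red_button (a joint): Travel of the red button, m: 0 up, 0.006 fully down. Not to be pressed.
- red_button_top (a point): Centre of the top face of the red push button, same size and housing as the green one; the two stand side by side, either one nearer the robot.
- other_carton: Bystander: brown carton of the same size (90 x 120 x 60 mm) with a red band, origin at the centre of its underside. Leave it.
- tape_roll: Bystander: orange tape roll standing flat, 84 mm across, 48 mm high, origin under its centre.
- screwdriver: Bystander: screwdriver with a red handle 190 mm long, 26 mm high, lying roughly along the world x axis between the buttons and the stop; origin on its underside.
- marker: Bystander: marker pen, 130 mm long, 16 mm high, lying; origin under its middle.
There are look-alikes about, which are no part of the job. What is shaped like the part that bears green_button but purple is not meant.

How it is judged:
By the outcome, as a careful person would: the job done as asked, in the order asked, and still so for the second after the job is handed in, with the robot touching nothing.
It also fails if it takes over 67 s, if anything falls off the work surface, if the arm or the gripper's body presses on something with over 40 N, if the wrist force passes 120 N, or if a joint passes its speed limit or range.

### The arm

A 6-joint arm with a two-finger parallel gripper is mounted at the origin on the work surface. World frame = base frame: x ahead of the robot, y to its left, z up, the work surface at z = 0. Lengths are in mm, angles in rad, forces in N, time in s.
With the tool pointing down it reaches from about 350 to 975 mm from the base axis. Payload 7.1 kg.
Tool frame: the origin (TCP) lies midway between the tips of the shut fingers; the grasp point (between the pads) lies 19 mm behind it; z points along the fingers, y is the line along which they close (so a half turn about z gives the same grasp; the last joint's range is limited). The gripper opens to 88 mm and grips with 3 to 60 N. Pads are 20 mm wide; open, the fingers measure 115 mm over their backs; the gripper's body (75 mm by 178 mm) begins 61 mm behind the grasp point.
Start: joints at [-1.341, 0.423, 1.63, -0, 1.089, -0.019], TCP at [153.92, -605.734, 222.675] pointing down, gripper open.
Joint ranges: [-3, 3], [-0.9, 2.11], [0.09, 2.58], [-1.31, 4.45], [0.11, 2.69], [-2.54, 2.54]. Speed limits (rad/s): [2.39, 2.39, 3.01, 3.14, 3.14, 3.14].

### API

Orientations are given as a rotation vector (axis times angle).
In Python, from workcell import get_obs, get_image, camera_params, close_job gives the robot as it stands.
- The arm moves only by the shell command python3 -m creep 'ROWS' [OPENING]. ROWS is a JSON object of lists of equal length, an entry for each row: "delta_pos": the shift along the tool's x, y, z in m, a list of three; "twist": the turn, a rotation vector about the tool's x, y, z in degrees, a list of three. A call has 1 to 20 rows; each row shifts and turns the commanded pose from where the row before left it, along the tool's axes as they then stand; what a row does not reach is not made up. A row lasts 1/12 s, in which the tool goes at most 41.7 mm and 7.16 degrees, less where a joint would pass 70% of its speed; a pose out of reach is approached as far as the arm can. A call with a gripper value outside its range is refused whole. OPENING is the opening, from 0 (shut) to 1 (fully open), set as the call begins (- or left out, the last holds). The fingers move at their own pace and stop on an object; the grip force is fixed at half the most. Time passes only in rows, so rows that do not move let the fingers close. It gives the time, the measured TCP pose, the force, the opening and the grip force at its end, in the units of the state.
- get_obs(): the state, without advancing time (a new reading comes with each control period).
- get_image(name): name is "side" or "top" or "wrist"; returns (picture, depth): 420x560x3 uint8, red, green, blue; 420x560 float32, mm along the optical axis (not along the pixel's ray), 0 where there is no reading.
- camera_params(name): a dict with "camera_matrix" (3x3 intrinsics, pixels), "extrinsics" (4x4, takes a point from camera to world coordinates). Camera axes: x right, y down, z forward; pixel columns grow to the right and rows downward; lengths in mm; the calibration is good to about 2 mm. A picture is of the moment at which its call begins: read the wrist's pose just before it. camera_params takes no time and is no camera call; for the wrist camera it gives the pose at the moment of the call.
- close_job(): hands the job in; it is judged then, once.
The state is a dict: "t": time; "qpos": joint angles; "qvel": joint speeds; "joint_torque": joint torques, N m; "ee_pos": TCP position; "orientation": TCP orientation; "ft_force": force on the tool from outside, world axes, zero at the start; "moment": the same for the moment, N m; "width": finger opening in mm; "grasp_force": force on a finger pad.
Only numpy, scipy, OpenCV 4.12 (cv2) and the standard library are available. Lean on these libraries where they do the work, as an engineer would, in place of code of your own. Each camera call takes 0.05 s, during which the arm holds its last target. There are 200 camera calls.

## Working session

There is one attempt and no reset: what is moved stays moved. The work goes in short steps, Python scripts to look and compute and a shell command to move; the robot and the scene stay as the last step left them, time stands still between calls to the robot, and variables do not carry over. Pictures are saved under pics/ and viewed, at most 10 in all, crops included, and the job is handed in when it is done.

```bash
mkdir -p pics; ls; python3 - <<'E'
from workcell import *
import cv2,numpy as np
o=get_obs();print({k:np.round(v,3).tolist() for k,v in o.items()})
for n in ["top","side"]:
    p,d=get_image(n);cv2.imwrite(f"pics/{n}0.png",p[:,:,::-1]);np.savez(f"{n}0.npz",p=p,d=d,K=camera_params(n)["camera_matrix"],E=camera_params(n)["extrinsics"])
    print(n,camera_params(n))
E
```

```text
pics
{'t': 0.0, 'qpos': [-1.341, 0.424, 1.631, -0.0, 1.089, -0.019], 'qvel': [0.0, 0.0, -0.0, 0.0, -0.0, 0.002], 'joint_torque': [0.002, -54.461, -27.367, 0.064, 0.023, -0.0], 'ee_pos': [153.813, -605.199, 221.914], 'orientation': [-3.116, -0.39, 0.0], 'ft_force': [0.223, 0.17, 0.376], 'moment': [-0.0, 0.034, 0.093], 'grasp_force': 0.0, 'width': 88.13}
top {'camera_matrix': array([[463.2509258 ,   0.        , 290.00308887],
       [  0.        , 463.2509258 , 206.41416188],
       [  0.        ,   0.        ,   1.        ]]), 'extrinsics': array([[ 2.82669982e-02, -9.79959814e-01,  1.97179462e-01,
         2.86738422e+02],
       [-9.99473860e-01, -3.08468017e-02, -1.00238648e-02,
        -4.58862927e+01],
       [ 1.59053405e-02, -1.96792374e-01, -9.80316164e-01,
         1.17920320e+03],
       [ 0.00000000e+00,  0.00000000e+00,  0.00000000e+00,
         1.00000000e+00]])}
side {'camera_matrix': array([[405.70350756,   0.        , 269.79686152],
       [  0.        , 405.70350756, 210.80690569],
       [  0.        ,   0.        ,   1.        ]]), 'extrinsics': array([[-9.97260470e-01, -3.32725748e-02,  6.60642885e-02,
         4.52784411e+02],
       [-7.31680358e-02,  5.74871392e-01, -8.14965840e-01,
         7.81785977e+02],
       [-1.08624576e-02, -8.17567012e-01, -5.75731004e-01,
         6.21777526e+02],
       [ 0.00000000e+00,  0.00000000e+00,  0.00000000e+00,
         1.00000000e+00]])}
```

View pics/top0.png

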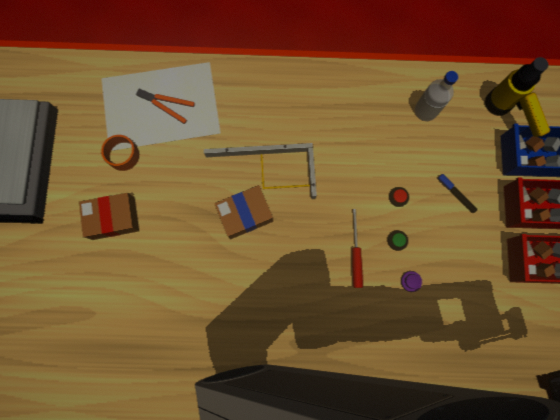

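View pics/side0.png

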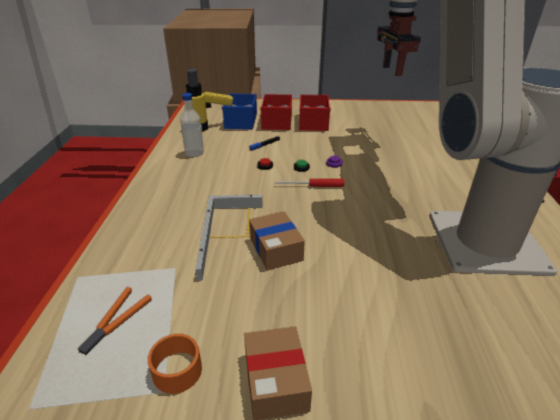

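The top view shows the blue-band carton at (244,211). The corner stop has its inner corner near (309,152), with the yellow outline beside it. The red-band carton is at (107,215).

There are three button candidates: green (399,240), red (400,197) and purple (412,281). The green one at (399,240) fits; the purple one is the look-alike.

```bash
cat > h.py <<'E'
import numpy as np,cv2
from workcell import *
def snap(n):
    c=camera_params(n);p,d=get_image(n);return p,d,c["camera_matrix"],c["extrinsics"]
def load(f):
    z=np.load(f);return z["p"],z["d"],z["K"],z["E"]
def cloud(d,K,E):
    v,u=np.indices(d.shape);P=np.stack([(u-K[0,2])/K[0,0]*d,(v-K[1,2])/K[1,1]*d,d],-1)
    W=P@E[:3,:3].T+E[:3,3];W[d<=0]=np.nan;return W
def rect(xy):
    (c,s,a)=cv2.minAreaRect(xy.astype(np.float32));return np.round(c,1),np.round(s,1),round(a,2)
def box(W,lo,hi,zlo,zhi):
    m=(W[...,0]>lo[0])&(W[...,0]<hi[0])&(W[...,1]>lo[1])&(W[...,1]<hi[1])&(W[...,2]>zlo)&(W[...,2]<zhi);return m
E
python3 - <<'E'
from h import *
for n in ["top","side"]:
    p,d,K,E=load(n+"0.npz");W=cloud(d,K,E)
    if n=="top":
        for u,v in [(244,211),(312,148),(210,152),(314,195),(399,240),(400,197),(412,281),(356,265),(287,186),(263,155),(300,260)]: print((u,v),np.round(W[v,u],1))
        b=W[box(W,(100,-300),(700,300),-8,8)];print("bench z",np.nanmedian(b[:,2]))
    else:
        for u,v in [(278,238),(235,201),(205,240),(265,163),(302,164),(335,160)]: print((u,v),np.round(W[v,u],1))
    hsv=cv2.cvtColor(p,cv2.COLOR_RGB2HSV)
    m=box(W,(250,-40),(480,170),50,72);q=W[m];print(n,"carton",m.sum(),rect(q[:,:2]),np.median(q[:,2]))
    m=box(W,(340,-140),(640,220),26,42);q=W[m];print("fence",m.sum(),np.median(q[:,2]))
    for nm,lo,hi in [("green",(45,80,30),(85,255,255)),("red",(0,150,60),(8,255,255)),("purple",(130,80,30),(160,255,255))]:
        mm=(cv2.inRange(hsv,lo,hi)>0)&box(W,(150,-400),(550,-200),15,35)
        q=W[mm];print(nm,mm.sum(),np.round(q.mean(0),1),np.round(np.ptp(q,axis=0),1))
p=load("top0.npz")[0];c=cv2.resize(p[130:300,200:440],None,fx=3.3,fy=3.3,interpolation=cv2.INTER_CUBIC);c=np.clip(c*1.5,0,255).astype(np.uint8);cv2.imwrite("pics/crop1.png",c[:,:,::-1])
E
```

```text
(244, 211) [495.9  54.8  65.1]
(312, 148) [ 672.4 -110.1   36. ]
(210, 152) [653.4 152.4  34.3]
(314, 195) [ 548.  -117.5   36.4]
(399, 240) [ 442.  -335.2   20.5]
(400, 197) [ 553.2 -339.6   21.2]
(412, 281) [ 340.5 -365.2   22.4]
(356, 265) [ 376.  -226.4   21.1]
(287, 186) [578.5 -48.5  -1.2]
(263, 155) [661.   17.6  -0.8]
(300, 260) [ 3.86e+02 -8.72e+01  2.00e-01]
bench z -0.536275607199741
top carton 501 (array([477.9,  51. ]), array([ 48.9, 111.5]), 23.68) 59.76458704985089
fence 227 34.51283207445999
green 148 [ 443.  -334.7   21.1] [33.2 33.7 13.8]
red 382 [ 386.3 -240.1   22.6] [228.  137.2  16. ]
purple 170 [ 340.4 -367.2   20.4] [42.3 40.6 12.8]
(278, 238) [491.5  91.9  62.4]
(235, 201) [ 616.7 -102.9   24.9]
(205, 240) [658.8  77.8  37.1]
(265, 163) [ 555.2 -322.4   21.7]
(302, 164) [ 441.3 -320.6   22.4]
(335, 160) [ 339.4 -349.9   23.5]
side carton 434 (array([457.3,  59.6]), array([115.3,  45.4]), 90.0) 61.85265396873922
fence 500 34.44399003261185
green 68 [ 443.4 -326.8   22. ] [34.  33.7 10.4]
red 215 [ 385.1 -230.8   22.3] [226.6 132.1  14.7]
purple 73 [ 341.5 -358.5   21.4] [39.8 33.6 11. ]
```

View pics/crop1.png

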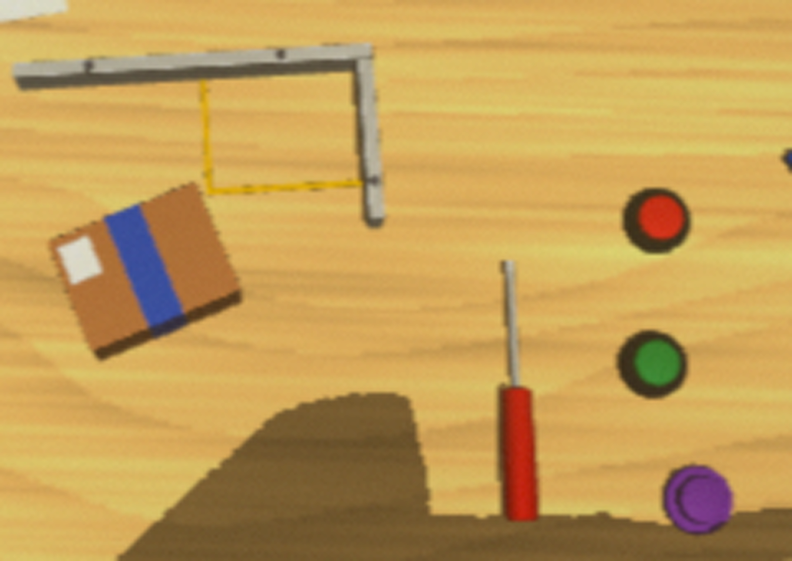

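The crop shows the blue-band carton at crop (145,270), the corner stop with its yellow outline, the green button at (657,362), red above it at (660,217) and purple below at (697,500). The green target is confirmed.

Next, precise fits.

```bash
cat >> h.py <<'E'
def plane(K,E,z,shape=(420,560)):
    v,u=np.indices(shape);D=np.stack([(u-K[0,2])/K[0,0],(v-K[1,2])/K[1,1],np.ones(shape)],-1)@E[:3,:3].T
    t=(z-E[2,3])/D[...,2];return (E[:3,3]+D*t[...,None])[...,:2]
def carton(img,lo=(380,-60),hi=(680,170)):
    p,d,K,E=img;W=cloud(d,K,E);m=box(W,lo,hi,52,72).astype(np.uint8)
    n,l,s,_=cv2.connectedComponentsWithStats(m);k=1+np.argmax(s[1:,4]);X=plane(K,E,60)
    c,s,a=rect(X[l==k]); 
    return c,s,a
E
python3 - <<'E'
from h import *
for n in ["top","side"]:
    I=load(n+"0.npz");p,d,K,E=I;W=cloud(d,K,E)
    print(n,"carton",carton(I))
    m=box(W,(500,-150),(720,220),27,45);X=plane(K,E,35)
    L=X[m&(W[...,1]>-85)&(W[...,0]>625)];S=X[m&(W[...,1]<-85)&(W[...,0]<640)]
    print("long",rect(L),np.polyfit(L[:,1],L[:,0],1)," short",rect(S),np.polyfit(S[:,0],S[:,1],1))
    hsv=cv2.cvtColor(p,cv2.COLOR_RGB2HSV);X0=plane(K,E,0);Xb=plane(K,E,22)
    y=(cv2.inRange(hsv,(20,190,100),(32,255,255))>0)&(X0[...,0]>540)&(X0[...,0]<660)&(X0[...,1]<60)&(X0[...,1]>-110)
    print("yellow",y.sum(),rect(X0[y]) if y.sum()>3 else '')
    for nm,lo,hi in [("green",(45,80,30),(85,255,255)),("red",(0,150,60),(8,255,255))]:
        mm=(cv2.inRange(hsv,lo,hi)>0)&box(W,(400,-400),(600,-290),10,35)
        print(nm,mm.sum(),rect(Xb[mm]),Xb[mm].mean(0))
E
```

```text
top carton (array([498.7,  56.1]), array([ 91.6, 119.6]), 24.37)
long (array([665.7,  41.7]), array([ 15.2, 253.4]), 5.34) [-9.24162372e-02  6.70021380e+02]  short (array([ 592.8, -114. ]), array([95.1, 12.2]), 5.27) [ 8.68163401e-02 -1.65498313e+02]
yellow 157 (array([589.9, -24.6]), array([150.6,  72. ]), 59.6)
green 150 (array([ 443.1, -333.7]), array([33. , 33.3]), 1.72) [ 442.944741  -334.2996455]
red 152 (array([ 556.9, -339.6]), array([34.5, 34.3]), 25.69) [ 556.93834287 -339.5573362 ]
side carton (array([499. ,  61.9]), array([ 94.8, 131.8]), 24.8)
long (array([667.,  44.]), array([ 14.4, 267.1]), 5.35) [-9.36603323e-02  6.71370719e+02]  short (array([ 593.7, -106.3]), array([93. , 30.2]), 7.57) [ 9.36528641e-02 -1.63730721e+02]
yellow 0 
green 79 (array([ 442.8, -324.9]), array([33.8, 45.3]), 1.17) [ 443.01082623 -324.2340384 ]
red 69 (array([ 557.5, -331.7]), array([34.4, 45.6]), 3.06) [ 556.81893023 -331.86732596]
```

```bash
cat >> h.py <<'E'
from scipy.spatial.transform import Rotation as R
def go(x,y,z,th=None):
    "tool-frame shift (mm) and tool-z turn (deg) to the target; shift first, then turn"
    o=get_obs();r=R.from_rotvec(o["orientation"]);M=r.as_matrix();d=M.T@(np.array([x,y,z])-o["ee_pos"])
    cur=np.degrees(np.arctan2(M[1,0],M[0,0]));print("t",round(o["t"],2),"pos",np.round(o["ee_pos"],1),"th",round(cur,2),"tilt",np.round(M[:,2],3),"shift",np.round(d,1),"turn",None if th is None else round(-(th-cur),2),"F",np.round(o["ft_force"],1),"q6",round(o["qpos"][5],2),"w",round(o["width"],1))
E
python3 -m creep '{"delta_pos":[[0.022,-0.028,0],[0.022,-0.028,0],[0.022,-0.028,0],[0.022,-0.028,0],[0.022,-0.028,0],[0.022,-0.028,0],[0.022,-0.028,0],[0.022,-0.028,0],[0.022,-0.028,0],[0.022,-0.028,0],[0.022,-0.028,0],[0.022,-0.028,0],[0.022,-0.028,0],[0.022,-0.028,0],[0.022,-0.028,0],[0.022,-0.028,0],[0.022,-0.028,0],[0.022,-0.028,0],[0.022,-0.028,0],[0,0,0]],"twist":[[0,0,0],[0,0,0],[0,0,0],[0,0,0],[0,0,0],[0,0,0],[0,0,0],[0,0,0],[0,0,0],[0,0,0],[0,0,0],[0,0,0],[0,0,0],[0,0,0],[0,0,0],[0,0,0],[0,0,0],[0,0,0],[0,0,0],[0,0,0]]}' 1
python3 -c "from h import *;go(428,24,150,24.4)"
```

```text
t: 1.77
ee_pos: [430.2, 17.1, 222.9]
orientation: [-3.115, -0.396, -0.003]
ft_force: [0.4, -0.2, -0.3]
width: 87.7
grasp_force: 0.0
t 1.77 pos [430.2  17.1 222.9] th 14.5 tilt [ 0.002  0.001 -1.   ] shift [-0.6 -7.2 72.9] turn -9.9 F [ 0.4 -0.2 -0.3] q6 1.33 w 87.7
```

```bash
python3 -m creep '{"delta_pos":[[0,-0.004,0.026],[0,-0.004,0.026],[0,0,0.026],[0,0,0.026],[0,0,0.026],[0,0,0.026],[0,0,0.026],[0,0,0.026],[0,0,0]],"twist":[[0,0,-5],[0,0,-5],[0,0,0],[0,0,0],[0,0,0],[0,0,0],[0,0,0],[0,0,0],[0,0,0]]}' 1
python3 - <<'E'
from h import *
go(450,34,15,24.4)
p,d,K,E=snap("wrist");q,_,_,_=I=snap("top");print(carton(I))
cv2.imwrite("pics/a.png",np.hstack([p,cv2.resize(q[100:310,180:460],(560,420))])[::1,:,::-1][:, :, :])
im=cv2.imread("pics/a.png");cv2.imwrite("pics/a.png",cv2.resize(im,(800,300)))
E
```

```text
t: 2.52
ee_pos: [422.7, 20.1, 11.1]
orientation: [-3.07, -0.659, 0.011]
ft_force: [-1.5, 0.1, -0.6]
width: 88.1
grasp_force: 0.0
t 2.52 pos [422.7  20.1  11.1] th 24.24 tilt [-0.007 -0.    -1.   ] shift [30.6 -1.5 -4.1] turn -0.16 F [-1.5  0.1 -0.6] q6 1.17 w 88.1
(array([544.9,  51.1]), array([35.6, 91.3]), 1.82)
```

View pics/a.png

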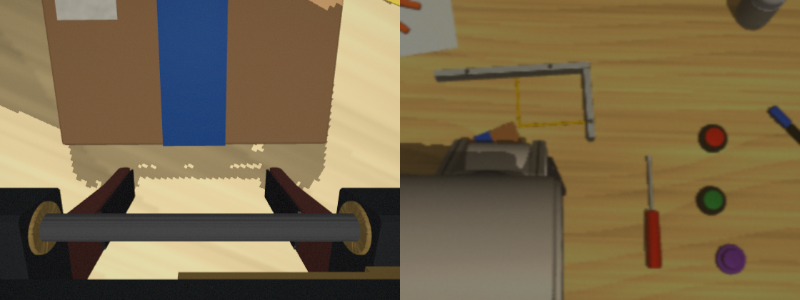

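```bash
python3 -m creep '{"delta_pos":[[0.01,0,-0.003],[0.01,0,0],[0.005,0,0],[0.004,0,0],[0.004,0,0],[0.006,0,0],[0.007,0,0],[0.007,0,0],[0.007,0,0],[0.007,0,0],[0.007,0,0],[0.007,0,0],[0.007,0,0],[0.007,0,0],[0.007,0,0],[0,0,0]],"twist":[[0,0,0],[0,0,0],[0,0,0],[0,0,0],[0,0,0],[0,0,0],[0,0,2],[0,0,2],[0,0,2],[0,0,2],[0,0,2],[0,0,2],[0,0,2],[0,0,2],[0,0,2],[0,0,0]]}' 1
python3 - <<'E'
from h import *
go(450,34,15,5.3)
p,d,K,E=snap("wrist");s=snap("side");print(carton(s))
cv2.imwrite("pics/b.png",cv2.resize(np.hstack([p,s[0]])[:,:,::-1],(800,300)))
E
```

```text
t: 3.95
ee_pos: [523.2, 54.6, 18.3]
orientation: [-3.137, -0.17, -0.003]
ft_force: [0.2, -0.5, -0.6]
width: 87.9
grasp_force: 0.0
t 3.95 pos [523.2  54.6  18.3] th 6.21 tilt [ 0.002  0.    -1.   ] shift [-75.   12.5   3.2] turn 0.91 F [ 0.2 -0.5 -0.6] q6 1.54 w 87.9
(array([569.2,  68.5]), array([113.3, 133.5]), 6.86)
```

View pics/b.png

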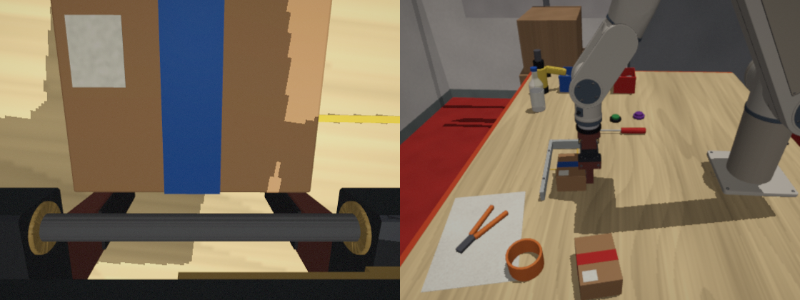

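The two open fingers hold the carton's near face squarely, and it has turned to about 6°. Next: straight on to the long fence.

```bash
python3 -m creep '{"delta_pos":[[0.004,0,0],[0.006,0,0.001],[0.006,0,0],[0.006,0,0],[0.005,0,0],[0.003,0,0],[0.001,0,0]],"twist":[[0,0,0.9],[0,0,0],[0,0,0],[0,0,0],[0,0,0],[0,0,0],[0,0,0]]}' 1
python3 -m creep '{"delta_pos":[[0.002,0,0],[0.002,0,0]],"twist":[[0,0,0],[0,0,0]]}' 1
python3 -m creep '{"delta_pos":[[0.002,0,0],[0.002,0,0]],"twist":[[0,0,0],[0,0,0]]}' 1
python3 -c "from h import *;go(450,34,15,5.3)"
```

```text
t: 4.63
ee_pos: [552.8, 57.0, 16.7]
orientation: [3.138, 0.147, -0.0]
ft_force: [-3.9, -0.5, 3.6]
width: 88.0
grasp_force: 2.0
t: 4.8
ee_pos: [555.6, 57.3, 16.6]
orientation: [3.138, 0.147, -0.003]
ft_force: [-3.5, -1.8, 0.7]
width: 87.7
grasp_force: 1.7
t: 4.97
ee_pos: [556.7, 57.5, 16.4]
orientation: [3.138, 0.146, -0.012]
ft_force: [-19.1, -1.1, 15.5]
width: 87.9
grasp_force: 9.3
t 4.97 pos [556.7  57.5  16.4] th 5.34 tilt [-0.008 -0.001 -1.   ] shift [-108.4   13.5    2.2] turn 0.04 F [-19.1  -1.1  15.5] q6 1.56 w 87.9
```

```bash
python3 -m creep '{"delta_pos":[[0.001,0,0],[0,0,0],[-0.015,0,0],[-0.02,0,0],[0,0,-0.035],[0,0,-0.035],[0,0,-0.03],[0,0,0]],"twist":[[0,0,0],[0,0,0],[0,0,0],[0,0,0],[0,0,0],[0,0,0],[0,0,0],[0,0,0]]}' 1
python3 - <<'E'
from h import *
go(602,160,112,95.3)
I=snap("side");print(carton(I,(480,-60),(690,220)))
E
```

```text
t: 5.63
ee_pos: [531.2, 55.0, 122.4]
orientation: [-3.138, -0.147, -0.018]
ft_force: [1.3, 0.2, -0.6]
width: 88.0
grasp_force: 0.0
t 5.63 pos [531.2  55.  122.4] th 5.35 tilt [ 0.011  0.001 -1.   ] shift [ 80.2 -97.9  11.3] turn -89.95 F [ 1.3  0.2 -0.6] q6 1.56 w 88.0
(array([614.2,  72.3]), array([ 91.4, 133. ]), 5.37)
```

```bash
python3 -m creep '{"delta_pos":[[0.02,-0.0245,0],[0.02,-0.0245,0],[0.02,-0.0245,0],[0.02,-0.0245,0],[0,0,0],[0,0,0],[0,0,0],[0,0,0],[0,0,0],[0,0,0],[0,0,0],[0,0,0],[0,0,0],[0,0,0],[0,0,0],[0,0,0],[0,0,0],[0,0,0],[0,0,0]],"twist":[[0,0,0],[0,0,0],[0,0,0],[0,0,0],[0,0,-6.5],[0,0,-6.5],[0,0,-6.5],[0,0,-6.5],[0,0,-6.5],[0,0,-6.5],[0,0,-6.5],[0,0,-6.5],[0,0,-6.5],[0,0,-6.5],[0,0,-6.5],[0,0,-6.5],[0,0,-6.5],[0,0,-5.5],[0,0,0]]}' 0.5
python3 - <<'E'
from h import *
go(602,160,16,95.3)
p,d,K,E=snap("wrist");s=snap("top");print(carton(s,(480,-60),(690,220)))
cv2.imwrite("pics/c.png",cv2.resize(np.hstack([p,cv2.resize(s[0][80:290,150:430],(560,420))])[:,:,::-1],(800,300)))
E
```

```text
t: 7.27
ee_pos: [596.8, 159.5, 115.3]
orientation: [-2.111, -2.326, 0.001]
ft_force: [0.7, 1.2, -0.0]
width: 43.8
grasp_force: 0.0
t 7.27 pos [596.8 159.5 115.3] th 95.54 tilt [-0.001 -0.    -1.   ] shift [-0.   5.3 99.3] turn 0.24 F [ 0.7  1.2 -0. ] q6 0.15 w 43.8
(array([613. ,  66.2]), array([ 92.6, 120. ]), 5.45)
```

View pics/c.png

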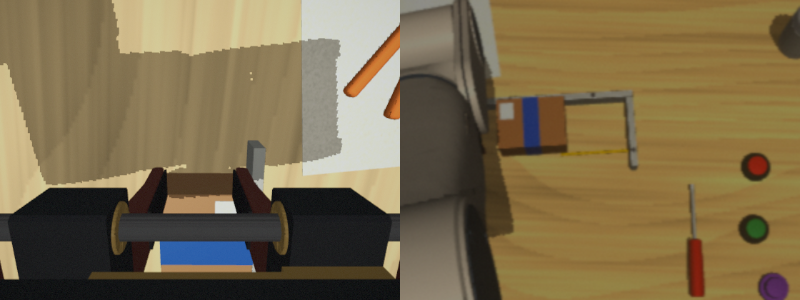

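```bash
python3 -m creep '{"delta_pos":[[0,0.004,0.01],[0,0,0.03],[0,0,0.03],[0,0,0.02],[0,0,0.009],[-0.01,0,0],[-0.008,0,0],[-0.004,0,0],[-0.004,0,0],[-0.006,0,0],[-0.008,0,0],[-0.008,0,0],[-0.008,0,0],[-0.008,0,0],[-0.008,0,0],[-0.008,0,0],[0,0,0]],"twist":[[0,0,0.2],[0,0,0],[0,0,0],[0,0,0],[0,0,0],[0,0,0],[0,0,0],[0,0,0],[0,0,0],[0,0,0],[0,0,0],[0,0,0],[0,0,0],[0,0,0],[0,0,0],[0,0,0],[0,0,0]]}' 0.5
python3 - <<'E'
from h import *
go(602,160,16,95.3)
s=snap("top");print(carton(s,(480,-90),(690,220)))
E
```

```text
t: 8.78
ee_pos: [609.0, 78.8, 18.5]
orientation: [2.12, 2.317, 0.002]
ft_force: [-0.4, 0.8, -0.6]
width: 43.9
grasp_force: 0.0
t 8.78 pos [609.   78.8  18.5] th 95.1 tilt [ 0.002 -0.    -1.   ] shift [81.5  0.2  2.5] turn -0.2 F [-0.4  0.8 -0.6] q6 0.02 w 43.9
(array([619.4, -10.1]), array([92., 85.]), 5.09)
```

```bash
python3 -m creep '{"delta_pos":[[-0.004,0,0],[-0.008,0,0],[-0.008,0,0],[-0.008,0,0],[-0.008,0,0],[-0.006,0,0],[-0.004,0,0],[-0.002,0,0]],"twist":[[0,0,-0.2],[0,0,0],[0,0,0],[0,0,0],[0,0,0],[0,0,0],[0,0,0],[0,0,0]]}' 0.5
python3 -m creep '{"delta_pos":[[-0.002,0,0],[-0.002,0,0]],"twist":[[0,0,0],[0,0,0]]}'
python3 -m creep '{"delta_pos":[[-0.002,0,0],[-0.002,0,0]],"twist":[[0,0,0],[0,0,0]]}'
python3 -c "from h import *;go(602,160,16,95.3);s=snap('top');print(carton(s,(480,-130),(690,220)))"
```

```text
t: 9.5
ee_pos: [612.7, 32.7, 18.0]
orientation: [-2.115, -2.322, -0.001]
ft_force: [-2.2, 5.5, 4.3]
width: 43.3
grasp_force: 3.0
t: 9.67
ee_pos: [613.0, 29.1, 18.0]
orientation: [-2.115, -2.323, -0.001]
ft_force: [-1.3, 6.6, 5.0]
width: 43.6
grasp_force: 3.2
t: 9.83
ee_pos: [613.4, 26.0, 18.0]
orientation: [-2.115, -2.321, -0.002]
ft_force: [-2.0, 23.5, 5.3]
width: 43.9
grasp_force: 11.8
t 9.83 pos [613.4  26.   18. ] th 95.32 tilt [-0.     0.002 -1.   ] shift [134.5   1.1   2.3] turn 0.02 F [-2.  23.5  5.3] q6 -0.07 w 43.9
(array([625.6, -69.6]), array([92.9, 70.3]), 5.37)
```

```bash
python3 -m creep '{"delta_pos":[[-0.001,0,0],[-0.001,0,0],[0,0,0],[0.01,0,0],[0.02,0,0],[0,0,-0.03],[0,0,-0.04],[0,0,-0.04],[0.03,0,0],[0.03,0,0],[0.03,0,0],[0.03,0,0],[0,0,0]],"twist":[[0,0,0],[0,0,0],[0,0,0],[0,0,0],[0,0,0],[0,0,0],[0,0,0],[0,0,0],[0,0,0],[0,0,0],[0,0,0],[0,0,0],[0,0,0]]}'
python3 - <<'E'
from h import *
go(602,160,16,95.3)
s=snap('top');c,sz,a=carton(s,(480,-130),(690,220));print(c,sz,a)
p,d,K,E=s;W=cloud(d,K,E);X=plane(K,E,35);m=box(W,(500,-150),(720,220),27,45)
L=X[m&(W[...,1]>-85)&(W[...,0]>650)];S=X[m&(W[...,1]<-100)&(W[...,0]<640)]
print(rect(L),rect(S))
d2=c-np.array([673.4,-100.5]);t=np.radians(5.3);print("stop frame",d2[0]*np.cos(t)+d2[1]*np.sin(t),-d2[0]*np.sin(t)+d2[1]*np.cos(t))
cr=p[110:230,210:370];cv2.imwrite("pics/d.png",np.clip(cv2.resize(cr,None,fx=5,fy=5,interpolation=cv2.INTER_CUBIC)*1.5,0,255).astype(np.uint8)[:,:,::-1])
E
```

```text
t: 10.97
ee_pos: [599.1, 175.9, 127.7]
orientation: [-2.111, -2.327, -0.001]
ft_force: [-1.0, 0.0, 0.7]
width: 43.9
grasp_force: 0.0
t 10.97 pos [599.1 175.9 127.7] th 95.56 tilt [ 0.     0.001 -1.   ] shift [-16.2   1.3 111.7] turn 0.26 F [-1.   0.   0.7] q6 0.17 w 43.9
[623.2 -45.1] [ 93.1 119.7] 5.34
(array([666.2,  41.7]), array([ 15.3, 253.4]), 5.66) (array([ 592.6, -110.5]), array([95.3, 19.2]), 5.27)
stop frame -44.86804930432644 59.80015176924323
```

View pics/d.png

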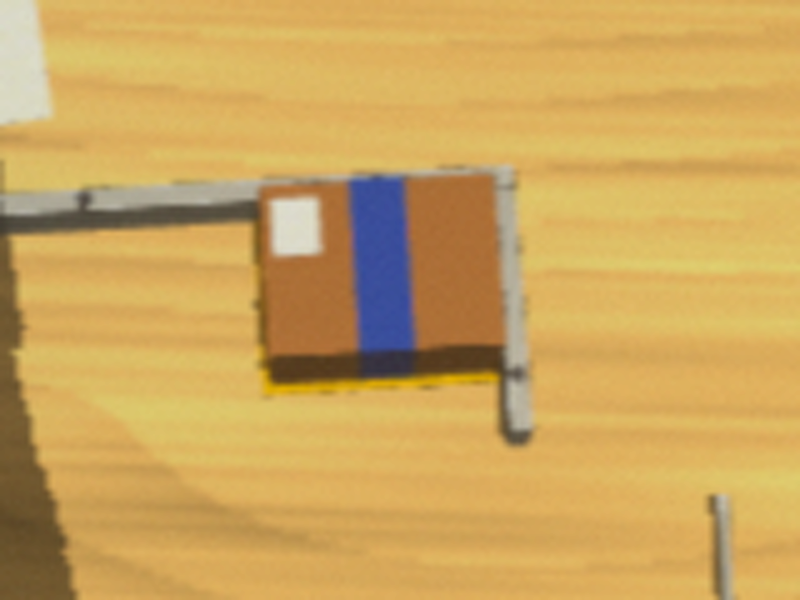

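Carton home: the picture shows it flush in the corner, over the yellow outline, at (-44.9, 59.8) in the stop's frame. As insurance I'll gently re-seat it against the long fence on the way to the button.

```bash
python3 -c "from h import *;go(573,-49.5,120,5.3)"
python3 -m creep '{"delta_pos":[[0,0,0],[0,0,0],[0,0,0],[0,0,0],[0,0,0],[0,0,0],[0,0,0],[0,0,0],[0,0,0],[0,0,0],[0,0,0],[0,0,0],[0,0,0],[0,0,0],[0,0,0]],"twist":[[0,0,6.5],[0,0,6.5],[0,0,6.5],[0,0,6.5],[0,0,6.5],[0,0,6.5],[0,0,6.5],[0,0,6.5],[0,0,6.5],[0,0,6.5],[0,0,6.5],[0,0,6.5],[0,0,6.5],[0,0,5.5],[0,0,0]]}' 0.5
python3 -c "from h import *;go(573,-49.5,20,5.3)"
```

```text
t 11.02 pos [599.1 173.9 127.5] th 95.57 tilt [-0. -0. -1.] shift [-219.8  -47.7    7.6] turn 90.27 F [ 0.4 -0.2  0.5] q6 0.17 w 43.8
t: 12.27
ee_pos: [599.5, 170.4, 127.3]
orientation: [3.138, 0.14, -0.001]
ft_force: [-0.6, -0.3, 0.3]
width: 43.9
grasp_force: 0.0
t 12.27 pos [599.5 170.4 127.3] th 5.12 tilt [-0.001 -0.001 -1.   ] shift [-46.  216.6 107.5] turn -0.18 F [-0.6 -0.3  0.3] q6 1.74 w 43.9
```

```bash
python3 -m creep '{"delta_pos":[[-0.006,0.029,0],[-0.006,0.031,0],[-0.006,0.031,0],[-0.006,0.031,0],[-0.006,0.031,0],[-0.006,0.031,0],[-0.006,0.031,0],[0,0,0],[0,0,0]],"twist":[[0,0,-0.2],[0,0,0],[0,0,0],[0,0,0],[0,0,0],[0,0,0],[0,0,0],[0,0,0],[0,0,0]]}'
python3 -c "from h import *;go(573,-49.5,20,5.3)"
```

```text
t: 13.02
ee_pos: [578.0, -48.4, 127.5]
orientation: [3.138, 0.151, -0.001]
ft_force: [0.0, 0.7, 0.1]
width: 44.0
grasp_force: 0.0
t 13.02 pos [578.  -48.4 127.5] th 5.5 tilt [-0. -0. -1.] shift [ -5.    0.6 107.5] turn 0.2 F [0.  0.7 0.1] q6 1.37 w 44.0
```

```bash
python3 -m creep '{"delta_pos":[[-0.017,0,0],[-0.018,0,0],[0,0,0.01],[0,0,0.03],[0,0,0.03],[0,0,0.025],[0,0,0.012],[0.008,0,0],[0.006,0,0],[0.003,0,0]],"twist":[[0,0,0.2],[0,0,0],[0,0,0],[0,0,0],[0,0,0],[0,0,0],[0,0,0],[0,0,0],[0,0,0],[0,0,0]]}' 0.5
python3 -m creep '{"delta_pos":[[0.003,0,0],[0.002,0,0],[0.002,0,0]],"twist":[[0,0,0],[0,0,0],[0,0,0]]}'
python3 -m creep '{"delta_pos":[[0.002,0,0],[0.002,0,0]],"twist":[[0,0,0],[0,0,0]]}'
python3 -c "from h import *;go(573,-49.5,20,5.3)"
```

```text
t: 13.85
ee_pos: [563.3, -47.7, 21.9]
orientation: [3.138, 0.148, 0.005]
ft_force: [0.8, 0.0, 0.8]
width: 43.7
grasp_force: 0.0
t: 14.1
ee_pos: [566.6, -47.3, 21.6]
orientation: [-3.138, -0.147, 0.003]
ft_force: [-10.0, -2.5, 8.0]
width: 43.6
grasp_force: 5.1
t: 14.27
ee_pos: [566.4, -47.0, 21.0]
orientation: [-3.137, -0.147, 0.016]
ft_force: [-21.8, -5.9, 18.6]
width: 44.0
grasp_force: 11.1
t 14.27 pos [566.4 -47.   21. ] th 5.37 tilt [-0.01  0.   -1.  ] shift [6.4 3.1 0.9] turn 0.07 F [-21.8  -5.9  18.6] q6 1.37 w 44.0
```

Stiff contact, so it is seated. Back off, lift, and shut the fingers for the button.

```bash
python3 -m creep '{"delta_pos":[[-0.004,0,0],[-0.014,0,0],[-0.02,0,0],[0,0,-0.03],[0,0,-0.04],[0,0,-0.03],[0,0,0]],"twist":[[0,0,0],[0,0,0],[0,0,0],[0,0,0],[0,0,0],[0,0,0],[0,0,0]]}' 0.5
python3 -c "from h import *;go(425,-334.5,120,5.3)"
```

```text
t: 14.85
ee_pos: [537.9, -50.9, 127.0]
orientation: [3.136, 0.147, 0.017]
ft_force: [1.5, -0.8, 0.6]
width: 44.3
grasp_force: 0.0
t 14.85 pos [537.9 -50.9 127. ] th 5.35 tilt [ 0.011 -0.001 -1.   ] shift [-138.9  271.8    6.1] turn 0.05 F [ 1.5 -0.8  0.6] q6 1.36 w 44.3
```

```bash
python3 -m creep '{"delta_pos":[[-0.0137,0.0226,0],[-0.0137,0.0226,0],[-0.0137,0.0226,0],[-0.0137,0.0226,0],[-0.0137,0.0226,0],[-0.0137,0.0226,0],[-0.0137,0.0226,0],[-0.0137,0.0226,0],[-0.0137,0.0226,0],[-0.0137,0.0226,0],[-0.0137,0.0226,0],[-0.0137,0.0226,0],[0,0,0],[0,0,0]],"twist":[[0,0,0],[0,0,0],[0,0,0],[0,0,0],[0,0,0],[0,0,0],[0,0,0],[0,0,0],[0,0,0],[0,0,0],[0,0,0],[0,0,0],[0,0,0],[0,0,0]]}' 0
python3 - <<'E'
from h import *
I=snap("wrist");p,d,K,E=I;cv2.imwrite("pics/e.png",p[:,:,::-1])
hsv=cv2.cvtColor(p,cv2.COLOR_RGB2HSV);W=cloud(d,K,E)
m=(cv2.inRange(hsv,(45,80,30),(85,255,255))>0);X=plane(K,E,22)
v,u=np.nonzero(m);print(m.sum(),u.mean(),v.mean(),"z",np.nanmedian(W[m][:,2]))
t=m&(W[...,2]>19);g=rect(X[t]);print(g)
go(float(g[0][0]),float(g[0][1]),30,5.3)
s=snap("top");print(carton(s,(480,-130),(690,220)))
E
```

```text
t: 16.02
ee_pos: [394.9, -336.7, 120.7]
orientation: [3.138, 0.142, 0.001]
ft_force: [-0.2, 0.4, 0.4]
width: 0.9
grasp_force: 0.0
1993 283.69693928750627 141.46512794781736 z 20.59791152167236
(array([ 441.9, -337.6]), array([33.6, 34. ]), 5.12)
t 16.07 pos [ 395.1 -335.8  120.7] th 5.27 tilt [ 0.  0. -1.] shift [46.4  6.1 90.7] turn -0.03 F [-0.8  0.9  0.3] q6 0.75 w 0.7
(array([623.6, -45. ]), array([ 92.3, 119.7]), 5.37)
```

View pics/e.png

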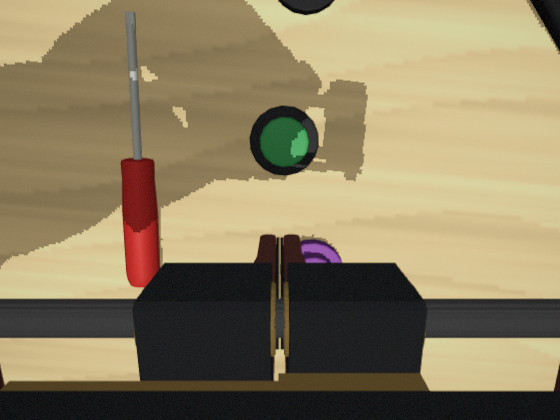

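The green button is at (284,141) in the wrist picture, with the red housing's edge at (307,5) and the purple one partly under the gripper at (315,250). The carton is still home at (623.6,-45.0), 5.37°. Next: move over the green button and lower.

```bash
python3 -m creep '{"delta_pos":[[0.023,0.002,0],[0.024,0.003,0],[0,0,0.03],[0,0,0.03],[0,0,0.025],[0,0,0.006],[0,0,0]],"twist":[[0,0,0],[0,0,0],[0,0,0],[0,0,0],[0,0,0],[0,0,0],[0,0,0]]}' 0
python3 -c "from h import *;go(442.3,-336.3,15,5.3)"
```

```text
t: 16.7
ee_pos: [441.9, -334.4, 28.0]
orientation: [-3.135, -0.149, 0.005]
ft_force: [-0.1, -0.3, -0.2]
width: 0.3
grasp_force: 0.0
t 16.7 pos [ 441.9 -334.4   28. ] th 5.44 tilt [-0.003  0.003 -1.   ] shift [ 0.3  2.  13. ] turn 0.14 F [-0.1 -0.3 -0.2] q6 0.81 w 0.3
```

```bash
python3 -m creep '{"delta_pos":[[0,0.001,0.003],[0,0,0.003],[0,0,0.002],[0,0,0.002],[0,0,0]],"twist":[[0,0,0],[0,0,0],[0,0,0],[0,0,0],[0,0,0]]}' 0
python3 -m creep '{"delta_pos":[[0,0,0.002],[0,0,0.001],[0,0,0]],"twist":[[0,0,0],[0,0,0],[0,0,0]]}' 0
python3 -m creep '{"delta_pos":[[0,0,0.001],[0,0,0.001],[0,0,0]],"twist":[[0,0,0],[0,0,0],[0,0,0]]}' 0
```

```text
t: 17.12
ee_pos: [443.4, -337.9, 20.4]
orientation: [3.137, 0.146, 0.003]
ft_force: [1.3, 1.2, 1.7]
width: 0.4
grasp_force: 1.2
t: 17.37
ee_pos: [443.4, -337.9, 17.1]
orientation: [3.137, 0.146, 0.002]
ft_force: [2.1, 0.3, 4.0]
width: 0.2
grasp_force: 2.2
t: 17.62
ee_pos: [443.5, -338.0, 16.1]
orientation: [3.137, 0.147, 0.002]
ft_force: [0.2, 2.0, 17.1]
width: 0.5
grasp_force: 8.4
```

The force jumped to 17 N, so the button has bottomed. Hold, then release upwards.

```bash
python3 -m creep '{"delta_pos":[[0,0,0.0005],[0,0,0],[0,0,0]],"twist":[[0,0,0],[0,0,0],[0,0,0]]}' 0
python3 -m creep '{"delta_pos":[[0,0,-0.003],[0,0,-0.005],[0,0,-0.02],[0,0,-0.03],[0,0,-0.03],[0,0,-0.03],[-0.02,0,0],[-0.02,0,0],[-0.02,0,0],[0,0,0],[0,0,0]],"twist":[[0,0,0],[0,0,0],[0,0,0],[0,0,0],[0,0,0],[0,0,0],[0,0,0],[0,0,0],[0,0,0],[0,0,0],[0,0,0]]}' 0
python3 - <<'E'
from h import *
I=snap("wrist");p,d,K,E=I;W=cloud(d,K,E)
m=(cv2.inRange(cv2.cvtColor(p,cv2.COLOR_RGB2HSV),(45,80,30),(85,255,255))>0);print("green z",np.nanmedian(W[m][:,2]))
s=snap("top");print(carton(s,(480,-130),(690,220)))
cv2.imwrite("pics/f.png",cv2.resize(np.hstack([p,s[0]])[:,:,::-1],(800,300)))
E
```

```text
t: 17.87
ee_pos: [443.6, -338.0, 16.0]
orientation: [3.137, 0.147, 0.003]
ft_force: [-0.7, 2.4, 22.0]
width: 0.4
grasp_force: 10.8
t: 18.78
ee_pos: [381.9, -342.6, 131.9]
orientation: [-3.137, -0.144, 0.002]
ft_force: [-0.3, -0.0, 0.2]
width: 0.6
grasp_force: 0.0
green z 20.565231454952084
(array([623.5, -45. ]), array([ 92.4, 119.7]), 5.37)
```

View pics/f.png

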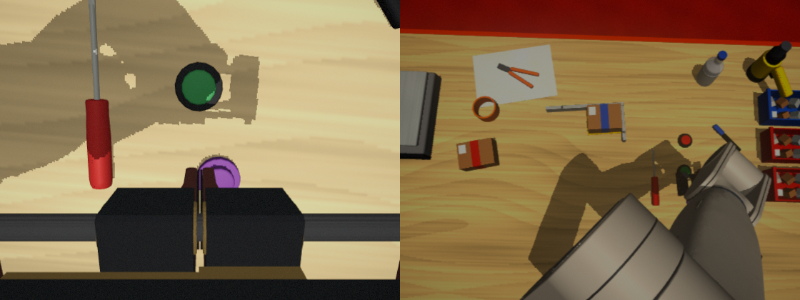

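The green button is back up, with its top at 20.6 mm as before. The carton is still home at top-view (605,117), and the bystanders haven't moved.

```bash
python3 -c "from workcell import *;print(close_job())"
```

```text
the job is handed in; nothing more can be done
None
```

The blue-band carton sits home in the corner stop, within about 1 mm by the top camera. The green button was pressed fully down and came back up, the red button and everything else were left alone, and the job was handed in at about 19 s.

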